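# Fit the handle on the taper reamer and stand it in the headstock

### The arm

A 7-joint arm with a two-finger parallel gripper is mounted at the origin on the work surface. World frame = base frame: x ahead of the robot, y to its left, z up, the work surface at z = 0. Lengths are in m, angles in rad, forces in N, time in s.
With the tool pointing down it reaches from about 0.4 to 0.9 m from the base axis. Payload 5.5 kg.
Tool frame: the origin (TCP) lies midway between the tips of the shut fingers; the grasp point (between the pads) lies 19 mm behind it (manip.grip_depth is the distance from the TCP to the grasp point, in m); z points along the fingers, x is the direction in which the jaws open and shut, and the axes are right-handed (so a half turn about z gives the same grasp; the last joint's range is limited). The gripper opens to 92 mm and grips with 3 to 60 N. Pads are 19 mm wide; open, the fingers measure 130 mm over their backs; the gripper's body (75 mm by 190 mm) begins 47 mm behind the grasp point.
Start: joints at [-1.077, 0.501, -0.427, 1.55, 0.221, 1.138, -0.21], TCP at [0.149, 0.633, 0.227] pointing down, gripper open.
Joint ranges: [-2.88, 2.88], [-0.31, 2.03], [-1.54, 1.56], [0.2, 2.42], [-1.41, 4.55], [0.19, 2.02], [-2.57, 2.57]. Speed limits (rad/s): [2.57, 2.57, 3.14, 3.14, 3.14, 3.14, 3.14].

### API

Orientations are given as a unit quaternion [x, y, z, w].
In Python, from bench import manip, effector, viewer gives the robot as it stands. Calls block until the motion is done:
- manip.move_pose(position, orientation): joint-space move of the TCP to a pose.
- manip.servo_line(position, ori=None, vel=0.15): straight line of the TCP; ori=None keeps the orientation; vel is the mean speed in m/s.
- manip.movej(angles): joint-space move.
- effector.open_jaws() and effector.close(f_grip=None): open the fingers fully, or close them until they stop; f_grip is the grip in N (None keeps the last).
- manip.sleep(seconds).
- manip.solve_ik(position, orientation): joint angles nearest the present ones, or None.
- viewer.get_image(name): name is "scene" or "top"; returns the picture (400x640x3 uint8, red, green, blue); there is no depth.
- viewer.get_calibration(name): a dict with "vfov" (degrees; the focal length in pixels is half the picture's height over the tangent of half this angle, whatever the lens; pixels are square), "cx", "cy" (the principal point, pixels), "dist_coeffs" ([k1, k2, p1, p2, k3] as OpenCV has them; the pictures are not rectified), "eye" and "attitude" of the camera in the world. Camera axes: x right, y down, z forward; pixel columns grow to the right and rows downward; lengths in m; the calibration is good to about 2 mm. A picture is of the moment at which its call begins. get_calibration takes no time and is no camera call.
A pose or a line that the arm cannot do raises manip.PlanningError and nothing moves.
- manip.hand_in(): hands the job in, once; it reports no verdict.
Readings, each from a call of its own:
- manip.current_clock(): time.
- manip.current_q(): joint angles.
- manip.current_joint_velocities(): joint speeds.
- manip.current_tau(): joint torques, N m.
- manip.current_tool_pos(): TCP position.
- manip.current_tcp_rot(): TCP orientation.
- manip.current_force(): force on the tool from outside, world axes, zero at the start.
- manip.current_wrist_torque(): the same for the moment, N m.
- manip.current_finger_gap(): finger opening in m.
Only numpy, scipy, OpenCV 4.12 (cv2) and the standard library are available. Lean on these libraries where they do the work, as an engineer would, in place of code of your own. Each camera call takes 0.05 s, during which the arm holds its last target.

### The job

Fit the loose octagonal wooden handle onto the upright tapered shank of the peg reamer standing in the tool block, and push or tap it down firmly, feeling for the taper to bite, until friction alone holds it; a gentle hand cannot seat it and a heavy blow splits it. Then draw the reamer out of the block by its handle alone and stand it upright, point down and gently, in the one drilled peg hole of the charango headstock, and let go. Leave everything else on the bench as it lies.

Things in the scene. Friction and masses are not known exactly. Their poses are not given: they have to be found in the camera images.
- handle_mid (a point): centre of the loose octagonal wooden handle, 96 mm tall, 28 mm across the flats all the way up, brass ferrule round its foot, about 125 g; it starts upright on the bench, foot down. The point is on its axis, 48 mm above the foot; z points to its top, x and y each square at a flat (flats every 45 degrees). It may be pushed down while gripped
- shank (a point): point on the axis of the steel peg reamer, in its tapered shank, 22 mm above the top of its collar (27 mm above the collar's underside, which rests on the tool block); z points up. The bare round shank rises 45 mm from the collar: 16 mm thick there, 10 mm near its rounded end, 23 mm above this point. Collar 21 mm wide, 5 mm thick. About 130 g
- reamer_tip (a point): point of the reamer, 66 mm below the underside of its collar (93 mm below shank); the fluted part tapers from 12 mm at the collar to 5 mm here; z points up towards the collar
- reamer: the steel taper reamer; its origin is the centre of the collar's underside, z points up the shank
- handle: the same handle; origin at the centre of its foot, where the 17 mm socket opens. Inside, a brass sleeve narrows like the shank; its depth differs from handle to handle and does not show: the tapers first touch with the foot anywhere from 5 to 21 mm above the collar's top, then stiffen by about 10 N per mm. Seat it with a push of 13 to 18 N; under 12 N it is not seated, over 30 N it splits
- rack: fixed wooden tool block, 64 x 170 x 72 mm tall, origin at the centre of its underside, long side along its y, with two 15 mm holes through it, 42 mm either side of the middle; the reamer stands in one of them (either), a countersink in the other
- peg_hole (a point): centre of the mouth of the drilled peg hole, 10 mm wide, in the level top face of the headstock, 66 mm above the bench; it goes through the 20 mm thick headstock with free space below, so the reamer sinks about 50 mm into it until its taper stops it. z points up, y along the neck to the heel. The nine tiny punch marks are not holes
- neck: the fixed charango neck blank on its riser; origin on the bench under the middle of the headstock, which is 72 mm (x) by 150 mm (y); the neck runs off to +y with a wooden clamp across it 120 mm from the origin, up to 105 mm above the bench
- countersink: bystander: short steel countersink standing head up in the tool block's other hole, its 21 mm head rising 25 mm above the block; not to be moved
- rosette: bystander: flat wooden soundhole ring, 112 mm wide, lying on the bench
- scraper: bystander: thin steel scraper, 60 x 125 mm, lying on the bench
- cork_block: bystander: cork sanding block, 65 x 105 x 36 mm
- heel_block: bystander: dark wooden block, 75 x 52 x 46 mm
- pin_pot: bystander: squat terracotta pot of brass pins, 88 mm wide, about 68 mm high
- peg_blank: bystander: small dark wooden tuning peg, 70 mm long, lying on the bench

How it is judged:
By the outcome, as a careful person would: the job done as asked, in the order asked, and still so for the second after the job is handed in, with the robot touching nothing.
It also fails if it takes over 67 s, if anything falls off the work surface, if the arm or the gripper's body presses on something with over 40 N, if the wrist force passes 120 N, or if a joint passes its speed limit or range.

## Working session

There is one attempt and no reset: what is moved stays moved. The work goes in short steps, each a Python script; the robot and the scene stay as the last script left them, time stands still between calls to the robot, and variables do not carry over. Pictures are saved under pics/ and viewed, and the job is handed in when it is done.

```bash
ls; mkdir -p pics
python3 - <<'E'
from bench import manip, effector, viewer
import cv2
for n in ("scene","top"):
    im=viewer.get_image(n); cv2.imwrite(f"pics/{n}0.png",im[:,:,::-1]); print(n,viewer.get_calibration(n))
print(manip.current_clock(),manip.current_tool_pos(),manip.current_tcp_rot(),manip.current_force(),manip.grip_depth)
E
```

```text
pics
scene {'vfov': 47.18920025967556, 'cx': 311.209962584487, 'cy': 203.52186551747232, 'dist_coeffs': array([-0.08040719,  0.        ,  0.        ,  0.        ,  0.        ]), 'eye': array([1.23394298, 0.28068925, 0.86373064]), 'attitude': array([ 0.51444091,  0.76782451, -0.31612173, -0.21415677])}
top {'vfov': 53.12428059856194, 'cx': 320.6568509260076, 'cy': 199.81507214071198, 'dist_coeffs': array([0.01983434, 0.        , 0.        , 0.        , 0.        ]), 'eye': array([0.36002864, 0.00298845, 0.88861934]), 'attitude': array([ 0.72857092, -0.67456976,  0.08310066, -0.0850549 ])}
0.1 [0.14860537 0.63215999 0.22578156] [ 7.83827063e-01  6.20978576e-01 -7.01215598e-04  5.01090733e-04] [ 0.43938824  0.41311305 -0.57324445] 0.0188
```

View pics/scene0.png

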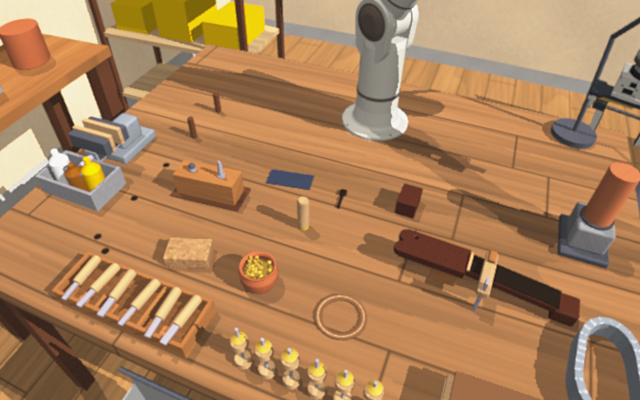

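View pics/top0.png

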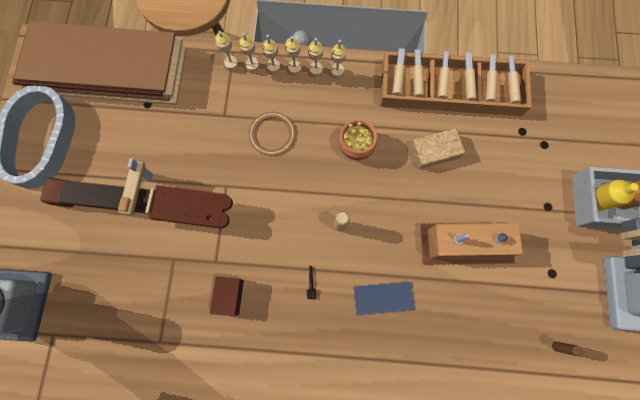

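The scene view shows the handle at about (303,213), the rack at (208,183) and the headstock at (430,250). In the top view they are at about (342,220), (475,240) and (190,207). I'll write ray helpers and zoom in.

```bash
cat > h.py <<'E'
import numpy as np, cv2
from scipy.spatial.transform import Rotation as R
from bench import manip, effector, viewer
def cam(n):
    c=viewer.get_calibration(n); f=200/np.tan(np.radians(c['vfov'])/2)
    K=np.array([[f,0,c['cx']],[0,f,c['cy']],[0,0,1.]])
    return K,np.array(c['dist_coeffs']),np.array(c['eye']),R.from_quat(c['attitude']).as_matrix()
def ray(n,p):
    K,d,e,A=cam(n); q=cv2.undistortPoints(np.array([[p]],float),K,d)[0,0]
    v=A@np.array([q[0],q[1],1]); return e,v/np.linalg.norm(v)
def onplane(n,p,z):
    e,v=ray(n,p); return e+v*(z-e[2])/v[2]
def proj(n,P):
    K,d,e,A=cam(n); rv=cv2.Rodrigues(A.T)[0]
    return cv2.projectPoints(np.atleast_2d(np.array(P,float)),rv,-A.T@e,K,d)[0][:,0]
def tri(p1,p2):
    e1,v1=ray('scene',p1);e2,v2=ray('top',p2)
    s=np.linalg.lstsq(np.c_[v1,-v2],e2-e1,rcond=None)[0]
    a,b=e1+s[0]*v1,e2+s[1]*v2
    return (a+b)/2,np.linalg.norm(a-b)
def crop(n,im,box,k,name):
    x0,y0,x1,y1=box; c=cv2.resize(im[y0:y1,x0:x1],None,fx=k,fy=k,interpolation=cv2.INTER_CUBIC); cv2.imwrite('pics/'+name,c)
E
python3 - <<'E'
from h import *
s=cv2.imread('pics/scene0.png');t=cv2.imread('pics/top0.png')
print(onplane('scene',(385,120),0),onplane('top',(342,228),0),onplane('scene',(303,227),0))
print(proj('top',[[0,0,0],[.149,.633,.226]]),proj('scene',[[0,0,0],[.149,.633,.226]]))
crop('scene',s,(165,150,325,240),5,'s_rack.png')
crop('top',t,(325,200,535,275),3.8,'t_rack.png')
crop('top',t,(120,150,250,240),6,'t_neck.png')
crop('scene',s,(380,220,510,320),6,'s_neck.png')
E
```

```text
[-0.01353399  0.03446594  0.        ] [ 0.51441532 -0.03899459  0.        ] [ 0.52206033 -0.02994628  0.        ]
[[ 305.0571192   489.88523585]
 [-122.8226907   414.1089717 ]] [[373.725684   119.82143491]
 [613.67664789 135.74222273]]
```

View pics/s_rack.png

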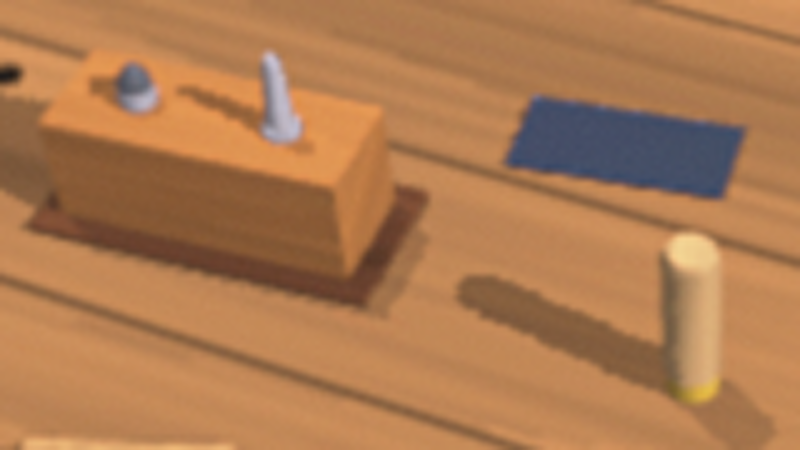

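View pics/t_rack.png

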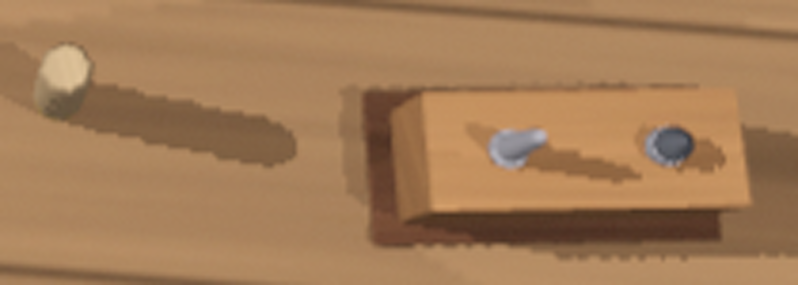

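View pics/t_neck.png

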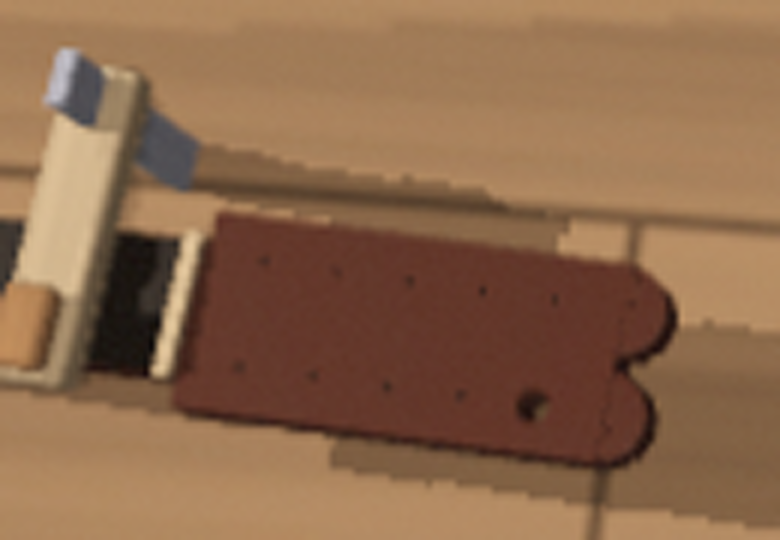

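View pics/s_neck.png

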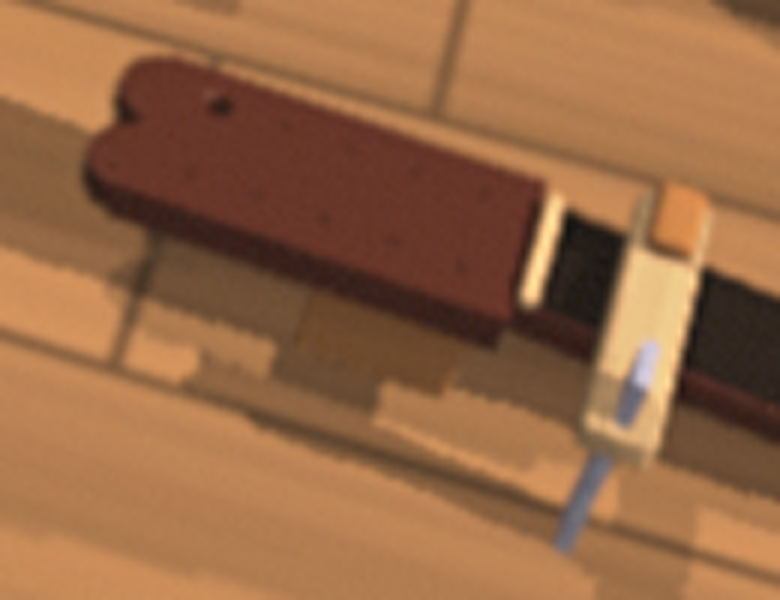

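Run:
```python
from h import *
s=cv2.imread('pics/scene0.png');t=cv2.imread('pics/top0.png')
def comp(n,im,box,name,fn):
    x0,y0,x1,y1=box; c=im[y0:y1,x0:x1]; hsv=cv2.cvtColor(c,cv2.COLOR_BGR2HSV).astype(int)
    m=fn(c.astype(int),hsv).astype(np.uint8)
    nn,l,st,ce=cv2.connectedComponentsWithStats(m)
    for i in range(1,nn):
        if st[i,4]>8:
            q=(l==i).astype(np.uint8); pts=np.argwhere(q)[:,::-1]+[x0,y0]
            print(name,st[i].tolist(),(ce[i]+[x0,y0]).round(2),'x',pts.min(0),pts.max(0))
            if st[i,4]<700: 
                for r in range(pts[:,1].min(),pts[:,1].max()+1):
                    a=pts[pts[:,1]==r][:,0]; print('   ',r,a.min(),a.max(),[int(v) for v in im[r,a.min():a.max()+1].max(1)] )
grey=lambda c,h:(h[...,1]<70)&(h[...,2]>60)
comp('scene',s,(180,155,245,185),'s grey',grey)
comp('top',t,(430,222,522,262),'t grey',grey)
hs=lambda c,h:(h[...,1]<118)&(h[...,2]>120)
comp('scene',s,(290,190,320,235),'s handle',hs)
hs=lambda c,h:(h[...,1]<98)&(h[...,2]>90)
comp('top',t,(328,205,356,235),'t handle',hs)
hol=lambda c,h:(h[...,2]<45)
comp('top',t,(200,205,222,226),'t hole',hol)
comp('scene',s,(405,228,425,245),'s hole',hol)
crop('scene',s,(290,190,320,235),13,'s_han.png')
crop('top',t,(325,205,360,235),16,'t_han.png')
crop('scene',s,(205,155,235,185),16,'s_rea.png')
crop('top',t,(445,225,515,255),11,'t_rea.png')
```

```text
s grey [37, 6, 8, 18, 94] [220.1 170.5] x [217 161] [224 178]
    161 218 220 [199, 200, 174]
    162 217 220 [164, 180, 206, 187]
    163 217 220 [141, 161, 197, 193]
    164 217 221 [138, 146, 185, 191, 184]
    165 218 221 [139, 177, 196, 197]
    166 218 221 [137, 174, 197, 192]
    167 218 221 [135, 168, 197, 192]
    168 218 222 [131, 165, 193, 193, 194]
    169 218 222 [136, 160, 191, 197, 195]
    170 218 222 [137, 156, 189, 198, 193]
    171 218 222 [132, 154, 188, 201, 193]
    172 218 223 [126, 149, 183, 196, 192, 198]
    173 218 224 [120, 142, 175, 194, 194, 191, 215]
    174 218 224 [125, 138, 171, 191, 197, 194, 197]
    175 217 224 [151, 152, 155, 168, 187, 197, 201, 194]
    176 217 224 [160, 177, 182, 178, 185, 194, 202, 189]
    177 218 224 [164, 167, 176, 180, 181, 187, 187]
    178 220 222 [176, 182, 180]
s grey [9, 8, 8, 9, 53] [191.87 167.42] x [189 163] [196 171]
    163 190 192 [137, 128, 140]
    164 190 193 [109, 130, 131, 125]
    165 189 194 [98, 109, 122, 127, 124, 136]
    166 189 194 [90, 104, 116, 122, 121, 118]
    167 189 195 [88, 99, 106, 111, 116,
[... 4144 characters left out ...]
6, 217, 216, 218, 219, 215, 210, 152]
    219 335 348 [171, 191, 206, 210, 212, 212, 215, 218, 216, 216, 220, 217, 203, 139]
    220 335 347 [165, 177, 194, 208, 212, 212, 214, 218, 217, 216, 220, 219, 183]
    221 335 347 [164, 164, 179, 202, 210, 212, 213, 217, 217, 216, 219, 205, 155]
    222 335 347 [162, 157, 167, 184, 194, 205, 208, 215, 218, 202, 181, 159, 130]
    223 335 346 [160, 154, 154, 161, 164, 172, 173, 186, 198, 162, 129, 119]
    224 334 345 [163, 158, 152, 146, 141, 137, 134, 134, 141, 151, 120, 111]
    225 334 344 [161, 154, 148, 140, 132, 127, 121, 113, 112, 110, 107]
    226 335 345 [150, 142, 136, 112, 105, 114, 107, 105, 103, 103, 105]
    227 335 337 [145, 137, 131]
```

View pics/s_han.png

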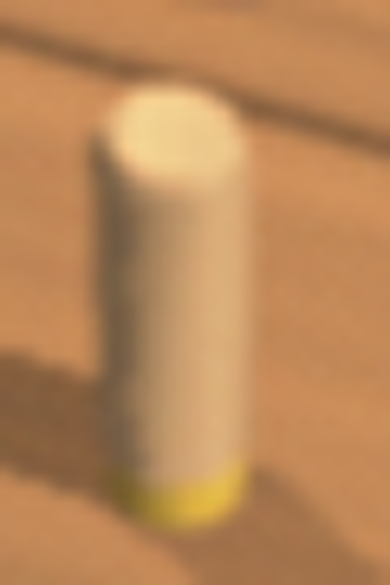

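View pics/t_han.png

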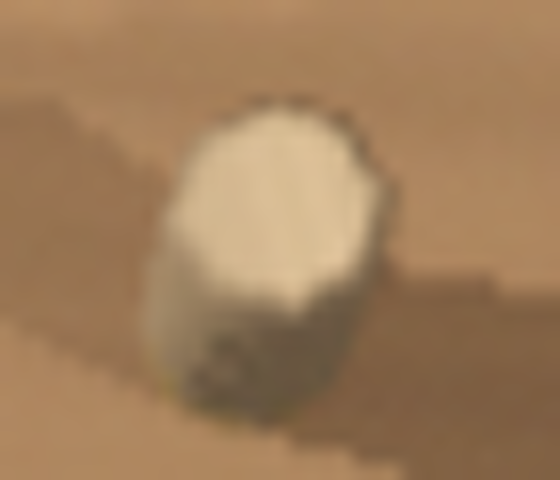

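View pics/s_rea.png

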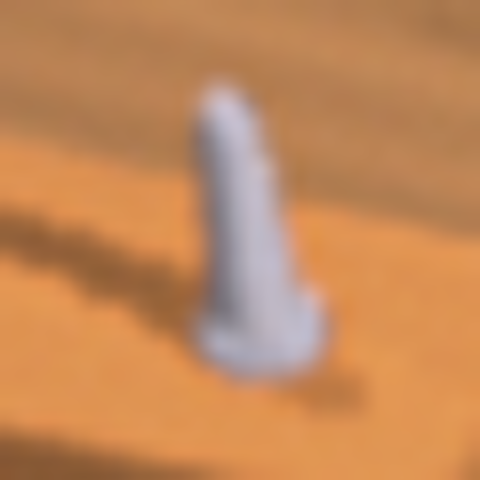

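View pics/t_rea.png

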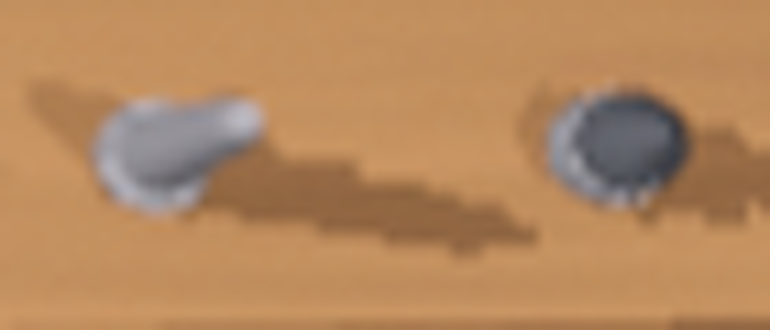

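Run:
```python
from h import *
t=cv2.imread('pics/top0.png')
f=lambda u,v,k,x0,y0:((u+.5)/k-.5+x0,(v+.5)/k-.5+y0)
# handle top
c=t[208:230,330:352].astype(int).max(2)
m=(c>188).astype(np.uint8); n,l,st,ce=cv2.connectedComponentsWithStats(m); 
i=1+np.argmax(st[1:,4]); print(st[i],ce[i]+[330,208]); ht=ce[i]+[330,208]
hs=f(175,130,13,290,190); print('s handle top',hs)
print('handle tri',tri(hs,ht)); print('top@.096',onplane('top',ht,.096),'scene@.096',onplane('scene',hs,.096))
hf=f(180,505,13,290,190); print('foot scene@0',onplane('scene',hf,0.0))
w=onplane('top',ht,.096)
for a in np.arange(0,45,7.5): pass
u=proj('top',[w,w+[0.015,0,0],w+[0,.015,0]]); print('img dirs x,y',u[1]-u[0],u[2]-u[0])
# reamer
ct=f(152,155,11,445,225); et=f(241,119,11,445,225); es=f(221,95,16,205,155); cs=f(262,328,16,205,155)
print('end tri',tri(es,et),onplane('top',et,.119),onplane('scene',es,.119))
print('collar tri',tri(cs,ct),onplane('top',ct,.077),onplane('scene',cs,.077))
kt=f(623,147,11,445,225); kk=f(631,138,11,445,225);print('csink top',onplane('top',kk,.097))
# hole
hT=f(533,406,6,120,150); hS=f(220,103,6,380,220)
print('hole tri',hT,hS,tri(hS,hT),onplane('top',hT,.066),onplane('scene',hS,.066))
# neck edges top
for p in [(215,212),(176,408),(600,463),(640,265)]: print(onplane('top',f(*p,6,120,150),.066))
# rack top corners
for p in [(425,93),(430,210),(750,205),(738,90)]: print(onplane('top',f(*p,3.8,325,200),.072))
q=manip.current_q();print(q)
crop('top',t,(196,203,224,229),20,'t_hole.png'); s=cv2.imread('pics/scene0.png'); crop('scene',s,(403,226,431,248),20,'s_hole.png')
```

```text
[  6   4  12  12 102] [341.70588235 217.3627451 ]
s handle top (303.0, 199.53846153846155)
handle tri (array([ 0.51923418, -0.03144633,  0.09479735]), np.float64(0.0023043351291313872))
top@.096 [ 0.51936367 -0.03248993  0.096     ] scene@.096 [ 0.5201154  -0.02981979  0.096     ]
foot scene@0 [ 0.52601594 -0.02721264  0.        ]
img dirs x,y [ 0.4708886  -7.24675221] [-7.41500228 -0.56509596]
end tri (array([ 0.49719384, -0.27265022,  0.12268812]), np.float64(0.0012866348296279295)) [ 0.49808443 -0.27463437  0.119     ] [ 0.49357792 -0.27465498  0.119     ]
collar tri (array([ 0.49766144, -0.27308216,  0.07398543]), np.float64(0.0024758844760533706)) [ 0.49758337 -0.27330597  0.077     ] [ 0.50051911 -0.26956719  0.077     ]
csink top [ 0.50407366 -0.35259405  0.097     ]
hole tri (208.41666666666669, 217.25) (416.25, 236.75) (array([0.50408429, 0.24557946, 0.06440908]), np.float64(0.0028791039681190025)) [0.50416185 0.24367876 0.066     ] [0.50483323 0.24697467 0.066     ]
[0.56489919 0.36513179 0.066     ]
[0.49401793 0.36629119 0.066     ]
[0.48601652 0.21781272 0.066     ]
[0.55733836 0.21338853 0.066     ]
[ 0.52523783 -0.23009316  0.072     ]
[ 0.46184257 -0.23318974  0.072     ]
[ 0.47795863 -0.40317986  0.072     ]
[ 0.54017949 -0.39945361  0.072     ]
[-1.07678551  0.50177423 -0.42677725  1.55130986  0.22077334  1.13827458
 -0.21030735]
```

View pics/t_hole.png

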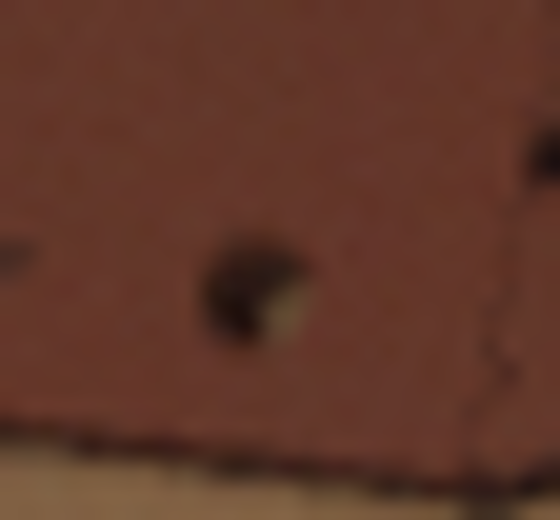

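View pics/s_hole.png

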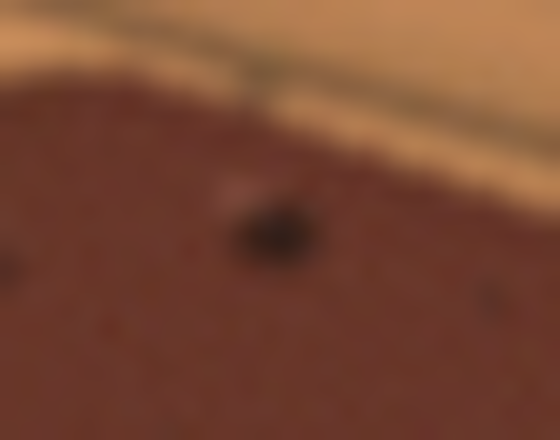

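Both views agree within about 3 mm: handle (0.520,-0.031), shank (0.498,-0.272), hole (0.504,0.245). The triangulated heights of 0.095, 0.074/0.123 and 0.064 match what they should be. Next I'll estimate the flat direction and check reach.

```bash
cat >> h.py <<'E'
def down(a): # jaw axis at angle a (rad) from world x, tool pointing down
    return R.from_matrix(np.c_[[np.cos(a),np.sin(a),0],[np.sin(a),-np.cos(a),0],[0,0,-1]]).as_quat()
HAN=np.array([.5197,-.0312]); SH=np.array([.4982,-.2720]); HOLE=np.array([.5045,.2450])
E
python3 - <<'E'
from h import *
t=cv2.imread('pics/top0.png'); c=cv2.resize(t[205:235,325:360].max(2),None,fx=16,fy=16,interpolation=cv2.INTER_CUBIC)
for th in (185,195,203):
    cs,_=cv2.findContours((c>th).astype(np.uint8),cv2.RETR_EXTERNAL,cv2.CHAIN_APPROX_NONE); k=max(cs,key=cv2.contourArea)[:,0]
    P=np.array([onplane('top',((u+.5)/16-.5+325,(v+.5)/16-.5+205),.096)[:2] for u,v in k[::6]])
    m=cv2.moments(k); ctr=onplane('top',((m['m10']/m['m00']+.5)/16-.5+325,(m['m01']/m['m00']+.5)/16-.5+205),.096)[:2]
    d=P-ctr; a=np.arctan2(d[:,1],d[:,0]); r=np.hypot(*d.T)
    g=np.linspace(-np.pi,np.pi,721)[:-1]; o=np.argsort(a); rr=np.interp(g,a[o],r[o],period=2*np.pi)
    h=np.mean(rr*np.exp(-8j*g)); print(th,ctr,r.mean(),abs(h)*2,'vertex angle mod45',np.degrees(-np.angle(h)/8)%45)
for a in (77,32,-13):
    a=np.radians(a)
    for p in ([*HAN,.25],[*HAN,.039],[*SH,.25],[*SH,.12],[*HOLE,.25],[*HOLE,.13]):
        print(round(np.degrees(a)),p,np.round(manip.solve_ik(p,down(a)),2) if manip.solve_ik(p,down(a)) is not None else None)
E
```

```text
185 [ 0.51923952 -0.0324394 ] 0.011669874068201828 0.00029181994173413503 vertex angle mod45 12.403759998495433
195 [ 0.51930292 -0.0326438 ] 0.011131862910270093 0.0002814475904908115 vertex angle mod45 11.277420001211409
203 [ 0.51935292 -0.03284928] 0.01061965821348265 0.00028153133497658885 vertex angle mod45 10.649184857443426
77 [np.float64(0.5197), np.float64(-0.0312), 0.25] [-0.11  0.21  0.14  1.86 -0.03  1.07  1.38]
77 [np.float64(0.5197), np.float64(-0.0312), 0.039] [ 0.04  0.51 -0.04  2.01  0.04  0.62  1.32]
77 [np.float64(0.4982), np.float64(-0.272), 0.25] [-0.09  0.35  0.69  1.77 -0.25  1.11  2.02]
77 [np.float64(0.4982), np.float64(-0.272), 0.12] [ 0.03  0.5   0.54  1.88 -0.33  0.85  2.08]
77 [np.float64(0.5045), np.float64(0.245), 0.25] [-0.23  0.3  -0.33  1.76  0.11  1.1   0.75]
77 [np.float64(0.5045), np.float64(0.245), 0.13] [-0.27  0.44 -0.29  1.87  0.16  0.86  0.71]
32 [np.float64(0.5197), np.float64(-0.0312), 0.25] [-0.15  0.21  0.18  1.86 -0.04  1.07  0.61]
32 [np.float64(0.5197), np.float64(-0.0312), 0.039] [-0.05  0.51  0.07  2.02 -0.06  0.61  0.62]
32 [np.flo
[... 234 characters left out ...]
 0.29 -0.18  1.76  0.06  1.09  0.01]
32 [np.float64(0.5045), np.float64(0.245), 0.13] [-0.39  0.43 -0.14  1.87  0.08  0.85 -0.01]
-13 [np.float64(0.5197), np.float64(-0.0312), 0.25] [-0.18  0.21  0.22  1.87 -0.05  1.07 -0.17]
-13 [np.float64(0.5197), np.float64(-0.0312), 0.039] [-0.14  0.52  0.18  2.02 -0.15  0.62 -0.08]
-13 [np.float64(0.4982), np.float64(-0.272), 0.25] [-0.08  0.35  0.68  1.77 -0.24  1.11  0.44]
-13 [np.float64(0.4982), np.float64(-0.272), 0.12] [-0.1   0.55  0.72  1.88 -0.46  0.88  0.62]
-13 [np.float64(0.5045), np.float64(0.245), 0.25] [-0.47  0.29 -0.03  1.76  0.01  1.09 -0.74]
-13 [np.float64(0.5045), np.float64(0.245), 0.13] [-0.5   0.43  0.    1.87 -0.    0.84 -0.73]
```

Run:
```python
from h import *
q=down(np.radians(34))
manip.move_pose([*HAN,.25],q); print(manip.current_clock(),manip.current_tool_pos())
manip.servo_line([*HAN,.15],vel=.15); 
print(manip.current_clock(),manip.current_force())
s=viewer.get_image('scene')[:,:,::-1].copy(); t=viewer.get_image('top')[:,:,::-1].copy()
crop('scene',s,(230,90,390,240),5,'s1.png'); crop('top',t,(260,150,420,290),5,'t1.png')
np.savez('im1.npz',s=s,t=t); print(manip.current_tool_pos(),proj('scene',manip.current_tool_pos()),proj('top',manip.current_tool_pos()))
```

```text
2.7833 [ 0.51985219 -0.0299139   0.24986903]
3.6 [-0.00711191  0.72319449  0.67344585]
[ 0.52072608 -0.03119149  0.15115411] [[302.13161601 182.49553728]] [[342.74567053 210.94228167]]
```

View pics/s1.png

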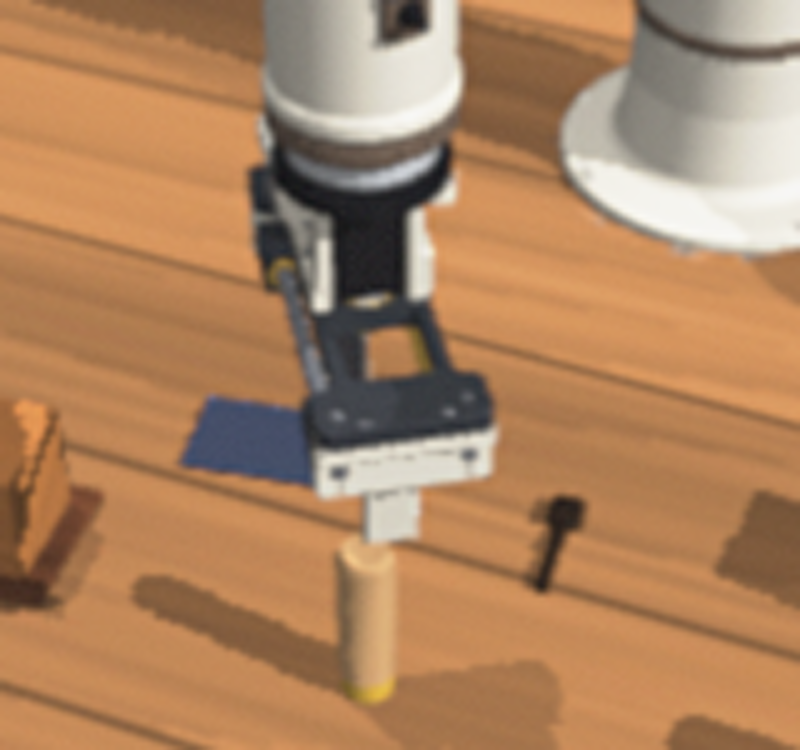

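View pics/t1.png

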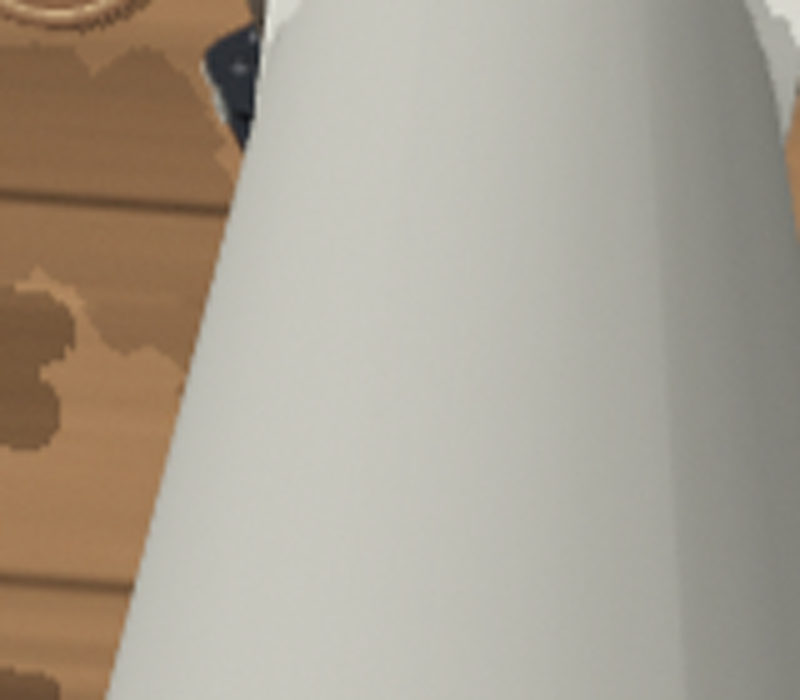

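The scene view shows the open gripper above the handle, with the handle's top at crop (368,557). The near finger's outer tip is at crop (392,541), which I can use to check the camera bias. The top view is blocked by the arm.

Run:
```python
from h import *
p=manip.current_tool_pos(); a=R.from_quat(manip.current_tcp_rot()).as_matrix(); x=a[:,0]; y=a[:,1]; print(a.round(4)); print(manip.current_finger_gap())
d=np.load('im1.npz'); crop('scene',d['s'],(290,165,330,235),11,'s1b.png')
for s in (1,-1):
  u=proj('scene',[p+s*.065*x+.0095*y,p+s*.065*x-.0095*y,p+s*.046*x+.0095*y,p+s*.046*x-.0095*y]); print(s,((u-[290,165]+.5)*11-.5).round(1))
```

```text
[[ 8.290e-01  5.592e-01  2.300e-03]
 [ 5.592e-01 -8.290e-01  1.000e-04]
 [ 1.900e-03  1.200e-03 -1.000e+00]]
0.09154594971343571
1 [[153.4 418.5]
 [246.4 405.2]
 [135.4 353.7]
 [227.3 340.8]]
-1 [[ 39.2   6.4]
 [124.8  -4.8]
 [ 54.7  62.3]
 [141.3  50.8]]
```

View pics/s1b.png

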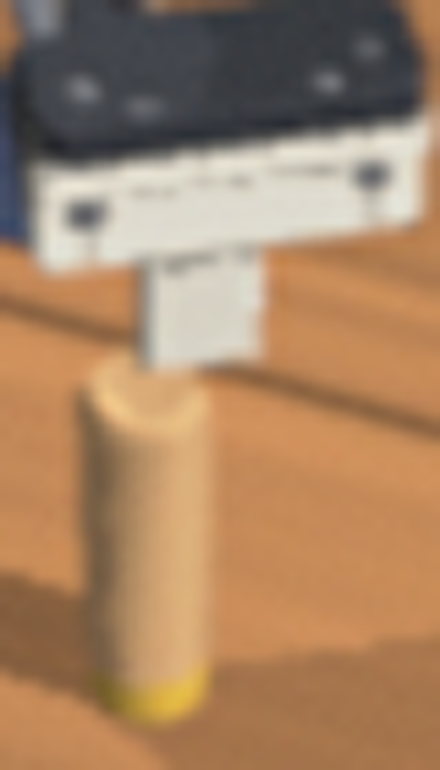

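The scene view reads about 3 mm too far to +y against the known finger, so the top view is the better one in y. I'll use the top-view y values and grasp.

```bash
cat >> h.py <<'E'
HAN=np.array([.5195,-.0325]); SH=np.array([.4980,-.2740]); HOLE=np.array([.5043,.2438])
E
python3 - <<'E'
from h import *
q=down(np.radians(34))
manip.servo_line([*HAN,.11],q,vel=.15); manip.servo_line([*HAN,.039],q,vel=.12); print(manip.current_force(),manip.current_tool_pos())
effector.close(10); print('gap',manip.current_finger_gap(),manip.current_force())
effector.close(50); manip.sleep(.2);print('gap',manip.current_finger_gap(),manip.current_force(),manip.current_tool_pos(),manip.current_clock())
manip.servo_line([*HAN,.10],q,vel=.12); manip.sleep(.3)
print(manip.current_force(),manip.current_tool_pos(),manip.current_finger_gap(),manip.current_clock())
s=viewer.get_image('scene')[:,:,::-1].copy(); np.savez('im2.npz',s=s); crop('scene',s,(280,150,340,230),9,'s2.png')
E
```

```text
[ 0.34389931 -0.90605455  0.3652967 ] [ 0.52018623 -0.03257451  0.03965214]
gap 0.028078457400777634 [-0.37236608  0.99480656 -0.57700362]
gap 0.027567072134507823 [-0.15977102 -0.53707602 -1.07089496] [ 0.51944483 -0.03250708  0.03893443] 6.2833
[-0.08607853  0.39289494 -0.64299577] [ 0.51895319 -0.03251926  0.09926907] 0.027884183815934178 7.2417
```

View pics/s2.png

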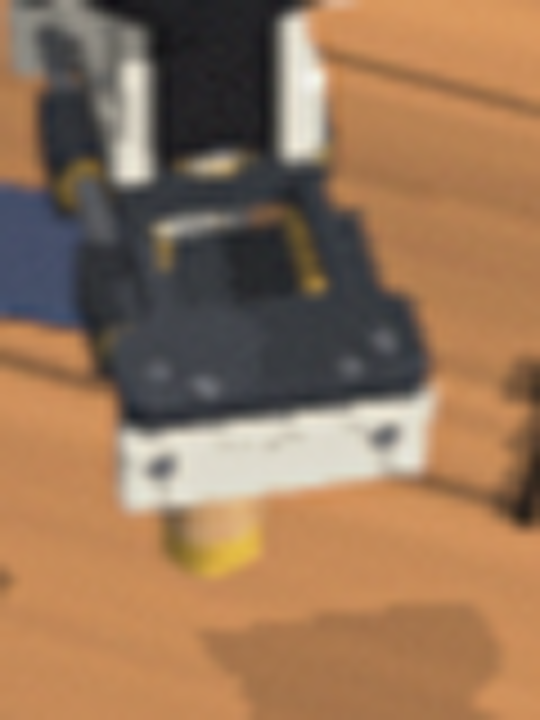

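The handle is gripped on its flats (gap 28 mm) and lifted; the foot is visible at crop (213,548). I'll check where the foot projects and use that as a bias calibration.

Run:
```python
from h import *
p=np.array([.51895,-.03252,.0993]); f=p-[0,0,.039]
u=proj('scene',f)[0]; print((u-[280,150]+.5)*9-.5)
d=np.load('im2.npz')['s']; c=d[195:220,290:315].astype(int)
m=(c[...,0]<90)&(c[...,1]>140)
P=np.argwhere(m)+[195,290]
for r in range(P[:,0].min(),P[:,0].max()+1):
    a=P[P[:,0]==r][:,1]; print(r,a.min(),a.max())
# ferrule outline predicted: foot circle r=14.3mm
th=np.linspace(0,2*np.pi,73)
U=proj('scene',[f+[.0142*np.cos(t),.0142*np.sin(t),0] for t in th]); print('pred x',U[:,0].min(),U[:,0].max(),'ymax',U[:,1].max())
```

```text
[204.72199575 537.92388367]
205 314 314Traceback (most recent call last):
  File "<stdin>", line 8, in <module>
    return umr_minimum(a, axis, None, out, keepdims, initial, where)
ValueError: zero-size array to reduction operation minimum which has no identity
```

The scene bias is confirmed: about 1 px, or 2.5 mm in +y, with the row agreeing. So the top-view xy holds. Next I'll move above the shank and look.

Run:
```python
from h import *
q=down(np.radians(34))
manip.servo_line([*HAN,.19],q,vel=.15); manip.move_pose([*SH,.19],q); manip.servo_line([*SH,.17],q,vel=.1); manip.sleep(.2)
print(manip.current_clock(),manip.current_tool_pos(),manip.current_finger_gap())
s=viewer.get_image('scene')[:,:,::-1].copy(); np.savez('im3.npz',s=s); crop('scene',s,(190,110,260,190),8,'s3.png')
t=viewer.get_image('top')[:,:,::-1].copy(); crop('top',t,(400,180,530,290),6,'t3.png')
p=manip.current_tool_pos()
print((proj('scene',[p-[0,0,.039],[*SH,.117],[*SH,.077]])-[190,110]+.5)*8-.5)
```

```text
9.55 [ 0.49855816 -0.27385374  0.17061739] 0.027830085118046535
[[218.62166769 385.98041428]
 [225.78490152 420.88698995]
 [242.8483057  515.54198364]]
```

View pics/s3.png

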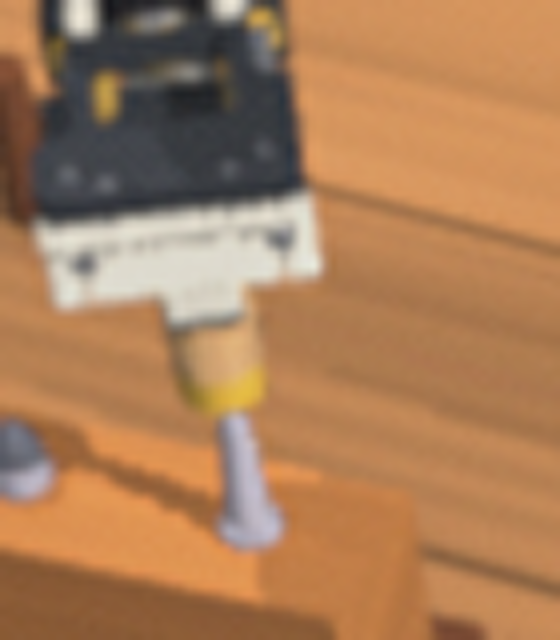

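View pics/t3.png

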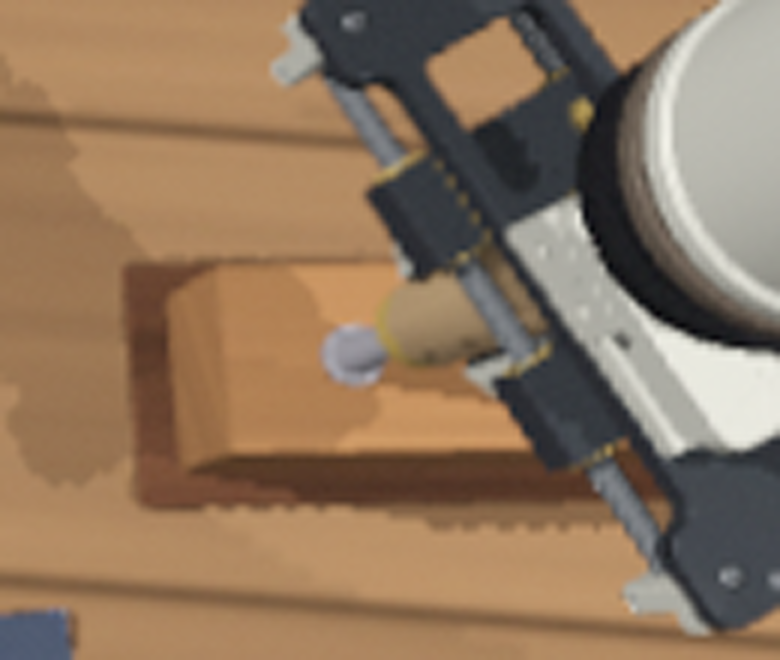

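The scene view shows the ferrule just above the shank, with the foot centre at crop (223,~385) and the shank about (235,420). I'll compare the foot with the shank in both views.

Run:
```python
from h import *
p=np.array([.49856,-.27385,.17062]); f=p-[0,0,.039]
th=np.linspace(0,2*np.pi,73)
for n,o,k in (('scene',(190,110),8),('top',(400,180),6)):
    g=lambda P:(proj(n,P)-o+.5)*k-.5
    for nm,c,r in (('foot',f,.0142),('collar',np.array([*SH,.077]),.0105)):
        U=g([c+[r*np.cos(t),r*np.sin(t),0] for t in th]); print(n,nm,'x',U[:,0].min().round(),U[:,0].max().round(),'y',U[:,1].min().round(),U[:,1].max().round(), 'px/mm x,y',((g([c+[.01,0,0],c+[0,.01,0]])-g([c]*2))/10).round(2).tolist())
t=cv2.imread('pics/t3.png'); cv2.imwrite('pics/t3b.png',cv2.resize(t[220:420,280:540],None,fx=3,fy=3,interpolation=cv2.INTER_CUBIC))
t=cv2.imread('pics/s3.png'); cv2.imwrite('pics/s3b.png',cv2.resize(t[300:580,120:340],None,fx=2,fy=2,interpolation=cv2.INTER_CUBIC))
```

```text
scene foot x 173.0 264.0 y 358.0 415.0 px/mm x,y [[-1.64, 1.89], [2.76, 0.77]]
scene collar x 210.0 275.0 y 494.0 537.0 px/mm x,y [[-1.57, 1.9], [2.67, 0.78]]
top foot x 368.0 458.0 y 283.0 372.0 px/mm x,y [[-0.04, -3.1], [-3.17, -0.24]]
top collar x 324.0 386.0 y 323.0 384.0 px/mm x,y [[-0.02, -2.91], [-2.96, -0.23]]
```

View pics/t3b.png

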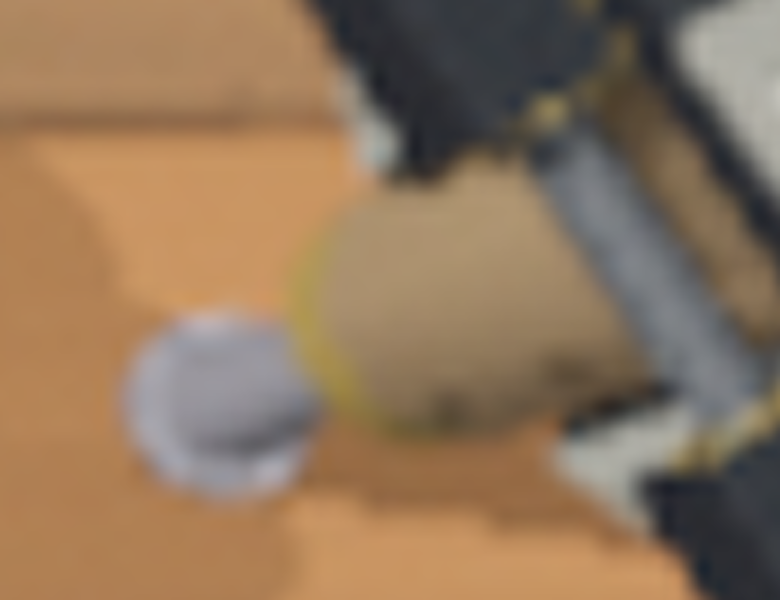

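View pics/s3b.png

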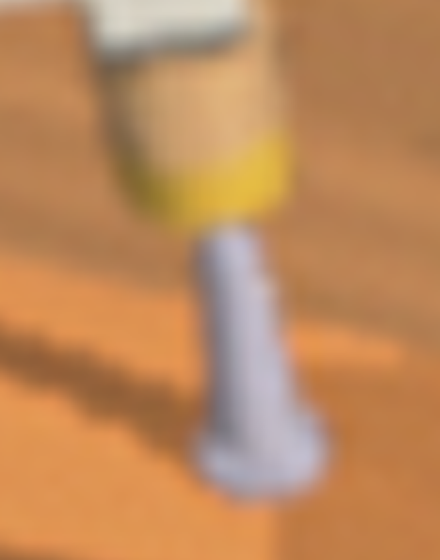

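Relative to the shank, both views put the foot 2–3 mm too far to −y; they disagree in x. I'll shift about (−0.8,+2.3) mm and look again.

Run:
```python
from h import *
q=down(np.radians(34))
c=np.array([.4975,-.2715])
manip.servo_line([*c,.166],q,vel=.05); manip.sleep(.3)
print(manip.current_clock(),manip.current_tool_pos(),R.from_quat(manip.current_tcp_rot()).as_matrix()[:,2])
F=np.mean([manip.current_force() for _ in range(10)],0); print(F)
s=viewer.get_image('scene')[:,:,::-1].copy(); crop('scene',s,(200,140,240,185),16,'s4.png')
t=viewer.get_image('top')[:,:,::-1].copy(); crop('top',t,(445,220,495,250),16,'t4.png')
p=manip.current_tool_pos();f=p-[0,0,.039]
th=np.linspace(0,2*np.pi,73)
for n,o,k in (('scene',(200,140),16),('top',(445,220),16)):
    g=lambda P:(proj(n,P)-o+.5)*k-.5
    for nm,c,r in (('foot',f,.0142),('collartop',np.array([*SH,.077]),.0105),('collarbot',np.array([*SH,.072]),.0105)):
        U=g([c+[r*np.cos(a),r*np.sin(a),0] for a in th]); print(n,nm,'x',U[:,0].min().round(),U[:,0].max().round(),'y',U[:,1].min().round(),U[:,1].max().round())
```

```text
10.2 [ 0.49752899 -0.27161432  0.16608832] [ 1.45503547e-04 -9.22237014e-05 -9.99999985e-01]
[ 0.24629674  0.53780157 -1.48501995]
scene foot x 208.0 389.0 y 258.0 373.0
scene collartop x 261.0 391.0 y 509.0 595.0
scene collarbot x 266.0 395.0 y 532.0 618.0
top foot x 230.0 469.0 y 129.0 364.0
top collartop x 144.0 310.0 y 221.0 385.0
top collarbot x 131.0 296.0 y 227.0 390.0
```

View pics/s4.png

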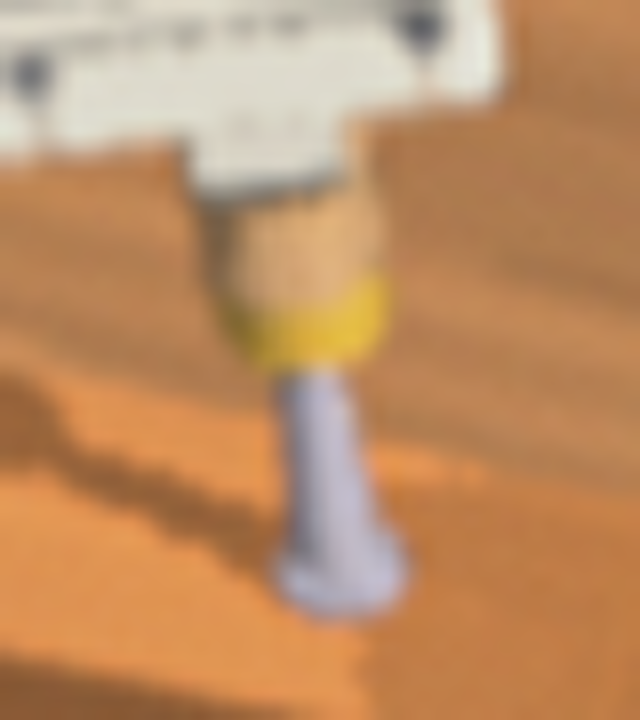

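View pics/t4.png

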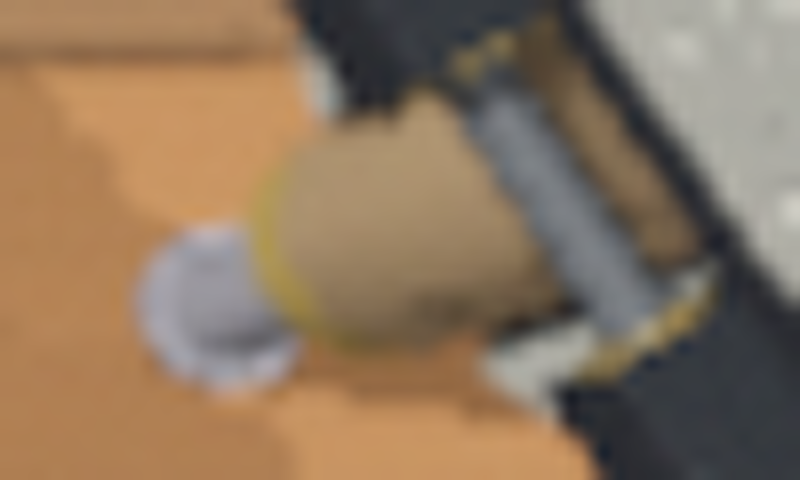

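The new look gives a foot-minus-shank offset of about (+0.3,+0.5) mm, and both views agree. Now I'll descend with force monitoring.

```bash
cat >> h.py <<'E'
SHT=np.array([.4972,-.2721]); Q=down(np.radians(34))
def F(n=6): return np.mean([manip.current_force() for _ in range(n)],0)
E
python3 - <<'E'
from h import *
a=manip.current_clock(); f0=F(20); print('reads take',manip.current_clock()-a,f0, np.std([manip.current_force() for _ in range(20)],0))
z=.166
for z in (.158,.150,.145,.140):
    manip.servo_line([*SHT,z],Q,vel=.04); f=F()-f0; print(z,manip.current_tool_pos().round(4),f.round(2),round(manip.current_clock(),2))
    if np.linalg.norm(f)>5: break
E
```

```text
reads take 0.0 [ 0.66285735 -0.09419656 -0.58512819] [0.00000000e+00 4.16333634e-17 1.11022302e-16]
0.158 [ 0.4968 -0.2719  0.1574] [-1.1   0.51 -0.82] 10.65
0.15 [ 0.497  -0.272   0.1496] [-0.86  0.84 -1.3 ] 11.0
0.145 [ 0.497  -0.272   0.1447] [ 0.25 -0.08 -0.97] 11.28
0.14 [ 0.497  -0.272   0.1397] [-0.24 -0.31 -0.79] 11.55
```

```bash
cat >> h.py <<'E'
def FA(n=10,dt=.01):
    r=[]
    for _ in range(n): manip.sleep(dt); r.append(manip.current_force())
    return np.mean(r,0)
E
python3 - <<'E'
from h import *
a=manip.current_clock(); f0=FA(25); print('base',f0,manip.current_clock()-a); np.save('f0.npy',f0)
z=.140; n=0
while z>.1175:
    step=.0006 
    z-=step; manip.servo_line([*SHT,z],Q,vel=.02); f=FA(8)-f0; n+=1
    print(round(z,4),manip.current_tool_pos()[2].round(4),f.round(1),round(manip.current_clock(),2),round(manip.current_finger_gap(),4))
    if f[2]>4 or np.hypot(*f[:2])>6: break
E
```

```text
base [ 0.04017587 -0.37242779 -1.29979568] 0.20829999999999949
0.1394 0.1395 [-0.1 -0.1  0.4] 12.07 0.0274
0.1388 0.1388 [ 0.  -0.   0.2] 12.39 0.0279
0.1382 0.1382 [-0.1  0.1  0.4] 12.71 0.0276
0.1376 0.1375 [ 0.  -0.1  0.5] 13.03 0.028
0.137 0.137 [ 0.2 -0.1  0.2] 13.34 0.0277
0.1364 0.1364 [ 0.2 -0.1  0.6] 13.66 0.0277
0.1358 0.1358 [ 0.2 -0.4  0.4] 13.97 0.0277
0.1352 0.1353 [ 0.4 -0.6  0.9] 14.29 0.0278
0.1346 0.1347 [ 0.3 -1.   1.7] 14.61 0.0277
0.134 0.1342 [ 0.5 -1.6  2.9] 14.93 0.0277
0.1334 0.1337 [ 0.4 -2.1  4.5] 15.24 0.0278
```

Run:
```python
from h import *
f0=np.load('f0.npy'); c=SHT.copy(); z=.1334
for d in ([.0001,-.0005],[.0001,-.0005]):
    c=c+d; manip.servo_line([*c,z],Q,vel=.02); f=FA(12)-f0
    print(c,manip.current_tool_pos().round(4),f.round(1),round(manip.current_clock(),2))
    if f[1]>-.6: break
print(manip.current_wrist_torque()); np.save('c.npy',c)
```

```text
[ 0.4973 -0.2726] [ 0.4974 -0.2727  0.1335] [ 0.3 -1.8  4.6] 15.59
[ 0.4974 -0.2731] [ 0.4974 -0.273   0.1333] [ 0.5 -1.3  4.2] 15.94
[-0.52758085 -0.10523449 -0.03489498]
```

Run:
```python
from h import *
f0=np.load('f0.npy'); c=np.load('c.npy')+[.0001,-.0004]; z=.1334; pz=4.2
for i in range(12):
    st=.0006 if pz<11 else .0003
    z-=st; manip.servo_line([*c,z],Q,vel=.015); f=FA(12)-f0; pz=f[2]
    print(round(z,4),manip.current_tool_pos().round(4),f.round(1),round(manip.current_clock(),2),round(manip.current_finger_gap(),4))
    if f[2]>14.2 or np.hypot(*f[:2])>6: break
    c[1]+=np.clip(f[1]*.0002,-.0003,.0003); c[0]+=np.clip(f[0]*.0002,-.0003,.0003)
np.save('c.npy',[*c,z])
```

```text
0.1328 [ 0.4975 -0.2733  0.1328] [-0.1 -0.3  5.3] 16.29 0.0274
0.1322 [ 0.4976 -0.2734  0.1325] [-0.6 -0.1  7.3] 16.64 0.0276
0.1316 [ 0.4976 -0.2735  0.1323] [-0.9  0.2  9.8] 16.99 0.0277
0.131 [ 0.4977 -0.2735  0.1321] [-1.7  0.5 12.2] 17.34 0.0276
0.1307 [ 0.4976 -0.2735  0.1321] [-1.7  0.7 13.6] 17.69 0.0272
0.1304 [ 0.4976 -0.2734  0.1321] [-1.6  0.7 14.8] 18.04 0.0281
```

Run:
```python
from h import *
f0=np.load('f0.npy'); *c,z=np.load('c.npy')
z-=.0002; manip.servo_line([*c,z],Q,vel=.01); f=FA(25)-f0; print(z,f.round(2),manip.current_tool_pos().round(4))
# draw: relax first to the no-load height then lift
manip.servo_line([*c,.1331],Q,vel=.02); f=FA(10)-f0; print('relax',f.round(2),manip.current_tool_pos().round(4))
manip.servo_line([*c,.145],Q,vel=.03); f=FA(15)-f0; print('lift',f.round(2),manip.current_tool_pos().round(4),manip.current_clock())
s=viewer.get_image('scene')[:,:,::-1].copy(); crop('scene',s,(190,130,250,190),10,'s5.png')
```

```text
0.13020000000000004 [-1.63  0.77 16.03] [ 0.4976 -0.2735  0.132 ]
relax [ 0.87  0.32 -0.6 ] [ 0.4961 -0.2726  0.1322]
lift [-0.16  0.28 -0.93] [ 0.4964 -0.2732  0.1449] 19.55
```

View pics/s5.png

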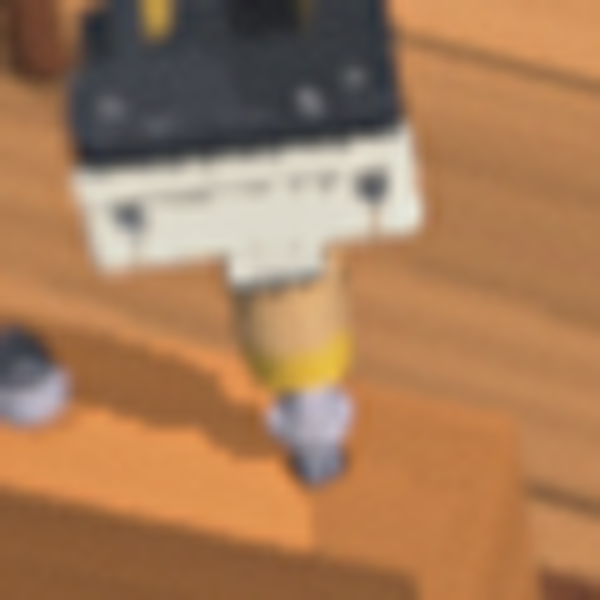

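The handle has bitten at 16.0 N net, and the reamer rises with it: the collar is at (310,420) and the flutes are emerging. I'll draw it out, carry it above the hole and look.

Run:
```python
from h import *
f0=np.load('f0.npy'); *c,z=np.load('c.npy')
manip.servo_line([*c,.225],Q,vel=.08); f=FA(10)-f0; print('up',f.round(2),manip.current_clock())
manip.move_pose([*HOLE,.225],Q); print(manip.current_clock(),manip.current_tool_pos())
manip.servo_line([*HOLE,.203],Q,vel=.05); manip.sleep(.3); p=manip.current_tool_pos(); print(p,manip.current_finger_gap(),manip.current_clock())
s=viewer.get_image('scene')[:,:,::-1].copy(); t=viewer.get_image('top')[:,:,::-1].copy(); np.savez('im6.npz',s=s,t=t,p=p)
crop('scene',s,(385,175,445,255),9,'s6.png'); crop('top',t,(150,170,240,240),8,'t6.png')
tip=p-[0,0,.126]
for n,o,k in (('scene',(385,175),9),('top',(150,170),8)): print(n,((proj(n,[tip,[*HOLE,.066]])-o+.5)*k-.5).round(1).tolist())
```

```text
up [ 0.15  0.52 -0.66] 20.8333
22.7083 [0.5050369  0.24216896 0.22497733]
[0.50446036 0.24390677 0.20328454] 0.027837076120730803 23.6
scene [[281.2, 526.3], [273.6, 554.7]]
top [[458.4, 371.8], [470.4, 380.9]]
```

View pics/s6.png

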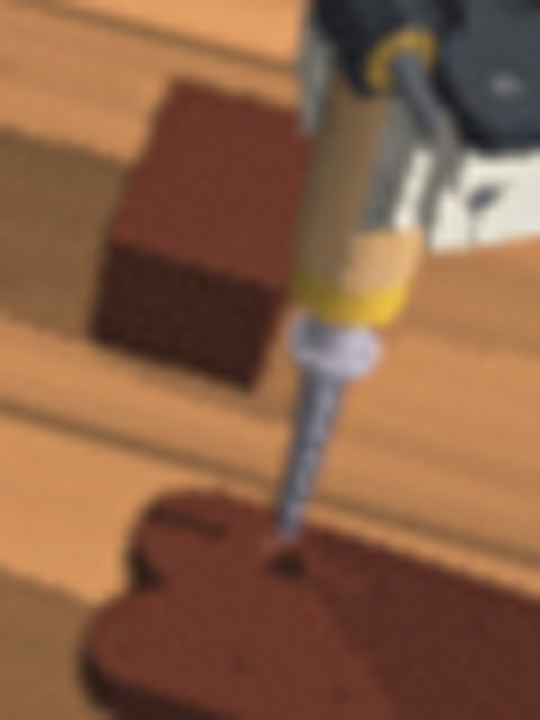

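View pics/t6.png

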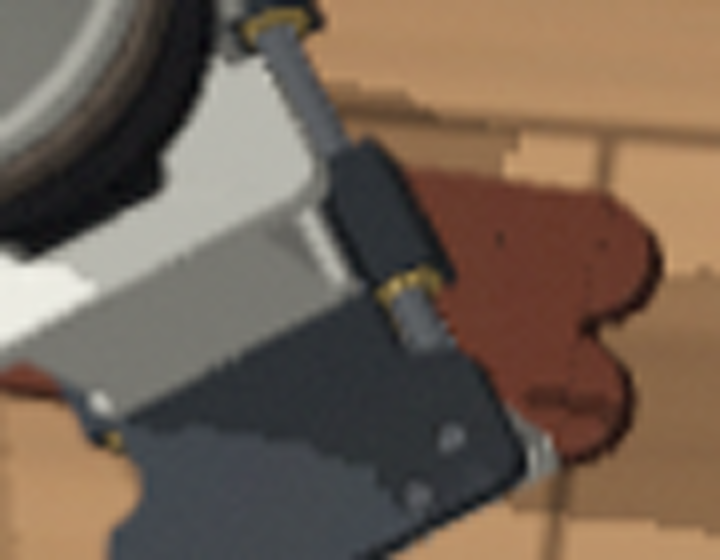

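Only the scene view helps here: the tip is at crop (286,532) just above the hole at about (283,558). I'll zoom in.

Run:
```python
from h import *
d=np.load('im6.npz'); crop('scene',d['s'],(403,222,431,248),22,'s6b.png')
p=d['p']; tip=p-[0,0,.126]; th=np.linspace(0,2*np.pi,73)
g=lambda P:(proj('scene',P)-(403,222)+.5)*22-.5
for nm,c,r in (('tip',tip,.0025),('hole',np.array([*HOLE,.066]),.005)):
    U=g([c+[r*np.cos(a),r*np.sin(a),0] for a in th]); print(nm,g([c])[0].round(),'x',U[:,0].min().round(),U[:,0].max().round(),'y',U[:,1].min().round(),U[:,1].max().round(),((g([c+[.001,0,0],c+[0,.001,0]])-g([c]*2))).round(2).tolist())
```

```text
tip [292. 253.] x 268.0 316.0 y 235.0 271.0 [[-2.2, 6.7], [9.39, 2.74]]
hole [274. 323.] x 226.0 321.0 y 287.0 359.0 [[-2.19, 6.69], [9.31, 2.74]]
```

View pics/s6b.png

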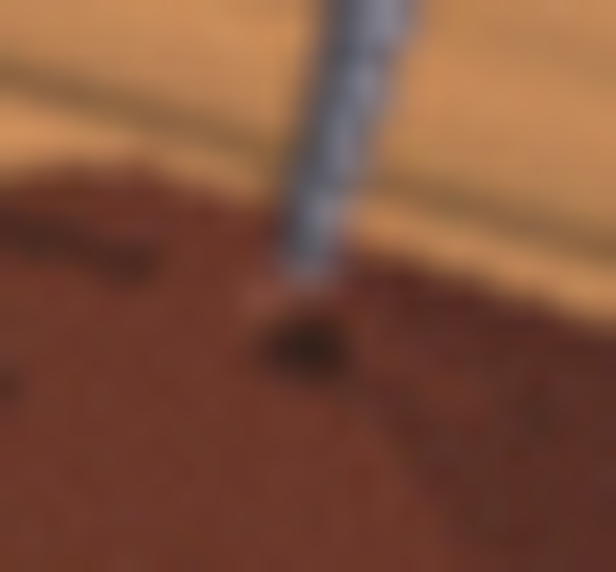

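Run:
```python
from h import *
c=np.array([.5037,.2444])
manip.servo_line([*c,.198],Q,vel=.04); f0=FA(25); np.save('f1.npy',f0); print(f0,manip.current_clock())
for z in (.195,.193,.191,.189,.187,.184,.180):
    manip.servo_line([*c,z],Q,vel=.03); f=FA(6)-f0; print(z,manip.current_tool_pos().round(4),f.round(1),round(manip.current_clock(),2))
    if np.linalg.norm(f)>3: break
s=viewer.get_image('scene')[:,:,::-1].copy(); crop('scene',s,(385,175,445,255),9,'s7.png')
```

```text
[-0.00731817  0.16831465 -2.18639875] 24.1833
0.195 [0.5036 0.2443 0.1948] [ 0.1 -0.1 -0.1] 24.48
0.193 [0.5036 0.2444 0.1929] [-0.2 -0.3  0.1] 24.78
0.191 [0.5036 0.2444 0.1909] [ 0.  -0.1  0.3] 25.08
0.189 [0.5036 0.2444 0.1889] [-0.1 -0.3  0.2] 25.38
0.187 [0.5036 0.2444 0.1869] [-0.2  0.1 -0.2] 25.68
0.184 [0.5036 0.2443 0.1838] [ 0.1 -0.2  0.2] 25.98
0.18 [0.5036 0.2444 0.1798] [-0.3 -0.2 -0.2] 26.32
```

View pics/s7.png

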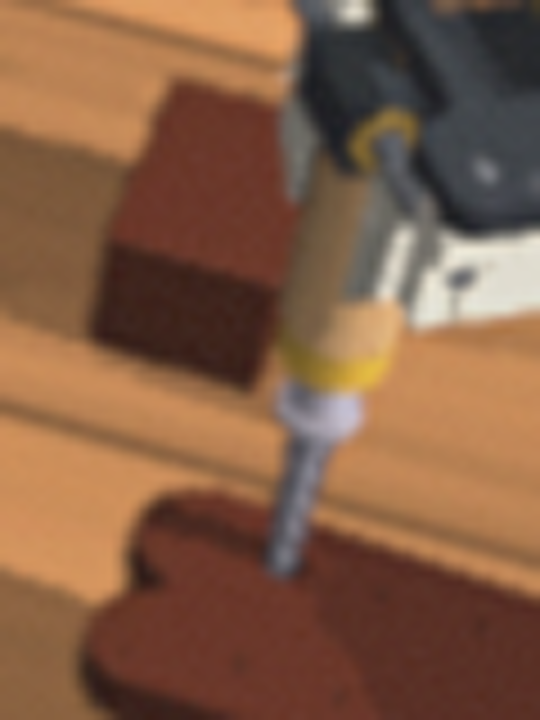

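The tip is in the hole with no contact force. I'll continue down gently, yielding to side forces.

Run:
```python
from h import *
f0=np.load('f1.npy'); c=np.array([.5037,.2444]); z=.180
while z>.135:
    z-= .004 if z>.158 else (.002 if z>.15 else .001)
    manip.servo_line([*c,z],Q,vel=.03); f=FA(8)-f0; print(round(z,4),manip.current_tool_pos().round(4),f.round(1),round(manip.current_clock(),2))
    c=c+np.clip(f[:2]*.0003,-.0005,.0005)*(np.hypot(*f[:2])>.6)
    if f[2]>1.6 or np.hypot(*f[:2])>5: break
np.save('c2.npy',[*c,z])
```

```text
0.176 [0.5036 0.2444 0.1759] [-0.  -0.2 -0.2] 26.72
0.172 [0.5036 0.2444 0.1719] [-0.   0.  -0.1] 27.07
0.168 [0.5036 0.2443 0.1679] [ 0.2 -0.1  0.3] 27.42
0.164 [0.5037 0.2444 0.1639] [-0.3 -0.   0.3] 27.77
0.16 [0.5037 0.2444 0.1599] [ 0.6 -0.1 -0.1] 28.12
0.156 [0.5037 0.2444 0.1559] [ 0.4  0.4 -0.5] 28.47
0.154 [0.5037 0.2445 0.154 ] [ 0.6 -0.  -0.9] 28.78
0.152 [0.5037 0.2444 0.1519] [ 1.   0.3 -1. ] 29.1
0.15 [0.504  0.2445 0.1499] [ 0.9  0.4 -0.6] 29.42
0.149 [0.5042 0.2446 0.1489] [ 0.6  0.4 -0.7] 29.73
0.148 [0.5043 0.2446 0.1479] [ 0.3  0.2 -0.2] 30.05
0.147 [0.5044 0.2447 0.147 ] [ 0.2  0.3 -0.2] 30.37
0.146 [0.5044 0.2447 0.1459] [ 0.2  0.1 -0.4] 30.68
0.145 [0.5044 0.2447 0.1449] [ 0.2  0.3 -0.1] 31.0
0.144 [0.5044 0.2448 0.144 ] [ 0.8  0.4 -0.4] 31.32
0.143 [0.5046 0.2449 0.1429] [0.2 0.5 0.2] 31.63
0.142 [0.5047 0.2449 0.1421] [-0.1  0.1  1. ] 31.95
0.141 [0.5048 0.2449 0.1412] [-0.9  0.2  4.5] 32.27
```

It stops at z≈0.1415, where expected (50 mm in). I'll ease the load off, release and retreat upward.

Run:
```python
from h import *
f0=np.load('f1.npy'); *c,z=np.load('c2.npy'); c=[.5047,.2449]
manip.servo_line([*c,.1417],Q,vel=.01); f=FA(10)-f0; print(f.round(1),manip.current_tool_pos())
effector.close(10); manip.sleep(.2); print((FA(6)-f0).round(1))
effector.open_jaws(); print(manip.current_finger_gap(),manip.current_clock())
manip.servo_line([*c,.26],Q,vel=.08); manip.move_pose([.45,-.02,.3],Q); manip.sleep(.3)
print(manip.current_clock())
s=viewer.get_image('scene')[:,:,::-1].copy(); t=viewer.get_image('top')[:,:,::-1].copy(); cv2.imwrite('pics/s8.png',s);
crop('scene',s,(370,170,530,320),5,'s8c.png'); crop('top',t,(100,140,260,250),5,'t8.png')
th=np.array([.5047,.2449,.1417+.057])
print((proj('scene',[th])[0]-[370,170]+.5)*5,(proj('top',[th])[0]-[100,140]+.5)*5)
```

```text
[ 0.3  0.6 -0.6] [0.50456239 0.24481967 0.14136322]
[ 0.1  0.5 -2.6]
0.09158171621063775 34.1833
37.1667
[281.4128135  128.05114174] [441.05573745 314.17824501]
```

View pics/s8c.png

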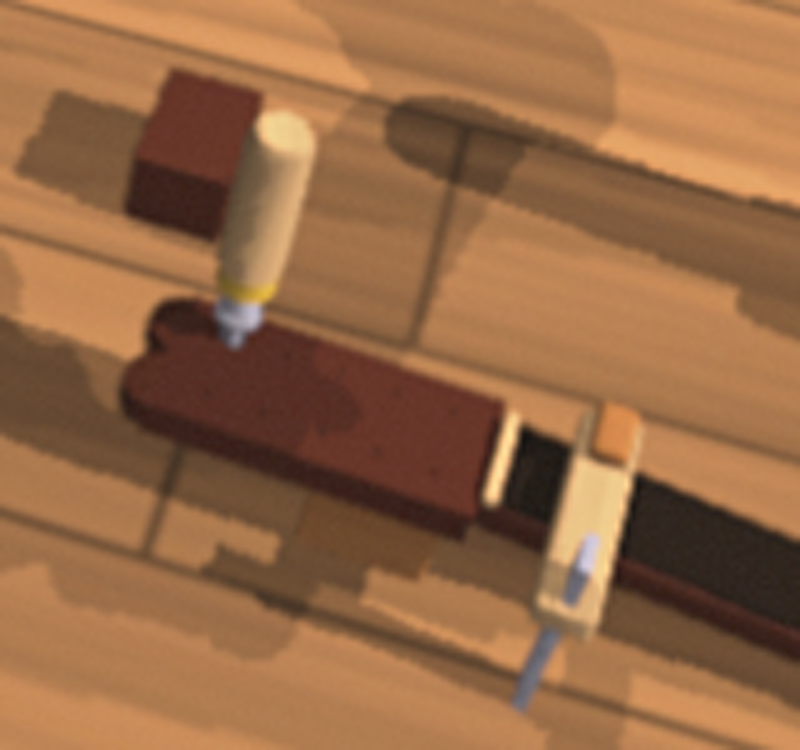

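View pics/t8.png

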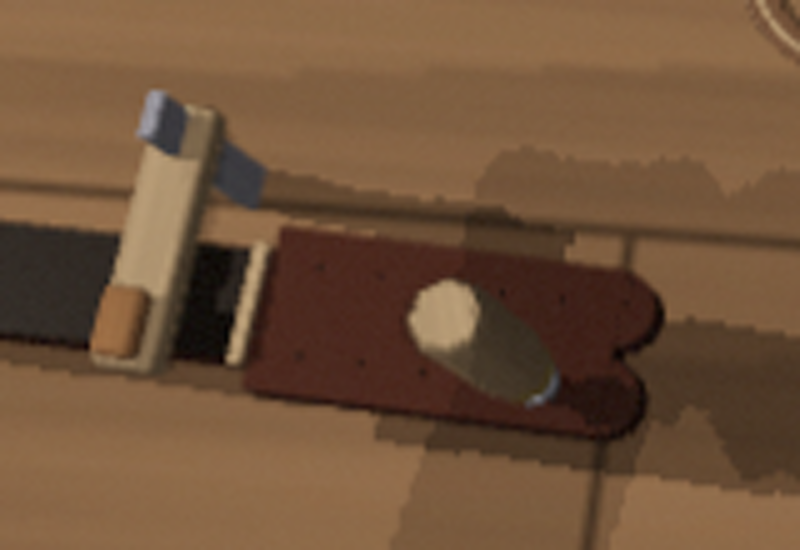

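View pics/s8.png

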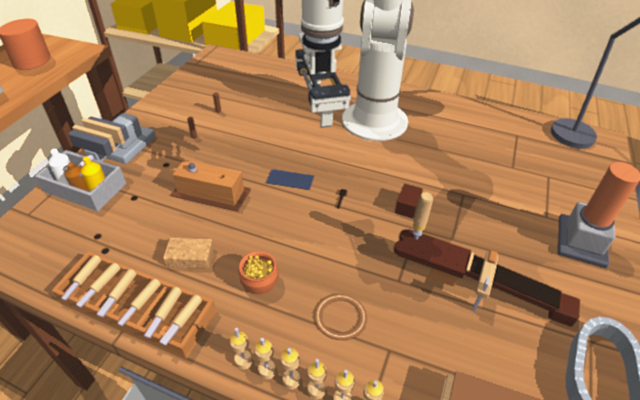

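The reamer stands upright in the hole with its handle on. The handle top is at crop (446,313) against (441,314) predicted in the top view, and (285,130) against (281,128) in the scene view. The countersink and other items look untouched, so I'm handing in.

Run:
```python
from h import *
s=cv2.imread('pics/scene0.png').astype(int); n=cv2.imread('pics/s8.png').astype(int)
for nm,b in dict(csink=(186,160,199,173),pot=(235,250,280,295),cork=(162,234,216,270),ring=(312,292,368,340)).items():
    x0,y0,x1,y1=b; print(nm,np.abs(s-n)[y0:y1,x0:x1].mean().round(2))
print(manip.current_clock()); manip.hand_in()
```

```text
csink 1.87
pot 0.98
cork 0.86
ring 0.93
37.2667
the job is handed in; nothing more can be done
```

The reamer now stands upright, point down, in the charango's peg hole with its handle seated on it, and the job was handed in at 37.3 s.

- **Seating:** I gripped the handle on its flats and lowered it onto the shank. The taper bit with the foot about 16 mm above the collar, and I pushed to 16.0 N net, inside the 13–18 N window.
- **Drawing out and placing:** Lifted by the handle alone, the reamer came out with it, and the first lift picture showed the collar and flutes rising. It entered the hole with no measurable contact. It stopped on its taper about 50 mm in, as expected, with a peak of 4.5 N. I eased the load off before letting go.
- **Last checks:** After release, the handle's top was within about 1 pixel of where it should be in both views, so it stands upright. The countersink, pot, cork block and rosette match the first picture, with a mean difference under 2 grey levels. The scraper, heel block and peg blank looked unmoved by eye only.
- **Disagreements:** The two cameras differed by about 3 mm in y, so I aligned from how the parts sat relative to each other and from the force readings. Over the shank they also disagreed in x until I took a second look. At the hole only the scene camera could see the tip. The first touch on the shank was 1–2 mm off-centre, with 2 N sideways, and I corrected it before pushing.

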